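# Scoop the turned feet into the caddy's end bay

### The arm

A 6-joint arm with a two-finger parallel gripper is mounted at the origin on the work surface. World frame = base frame: x ahead of the robot, y to its left, z up, the work surface at z = 0. Lengths are in m, angles in degrees, forces in N, time in s.
With the tool pointing down it reaches from about 0.375 to 0.9 m from the base axis. Payload 3.1 kg.
Tool frame: the origin (TCP) lies on the centre line of the jaws, within the pads' length; the fingertips stand 25 mm ahead of it and the grasp point (between the pads) lies 6 mm ahead of it; y points along the fingers, x is the direction in which the jaws open and shut, and the axes are right-handed (so a half turn about y gives the same grasp; the last joint's range is limited). The gripper opens to 87 mm and grips with 3 to 60 N. Pads are 19 mm wide; open, the fingers measure 117 mm over their backs; the gripper's body (75 mm by 190 mm) begins 51 mm behind the grasp point.
Start: joints at [-74.972, 30.224, 82.088, -0, 67.689, -10.227], TCP at [0.267, -0.565, 0.248] pointing down, gripper open.
Joint ranges: [-176.69, 176.69], [-43.24, 126.21], [12.49, 139.97], [-82, 262], [0, 151.66], [-163.58, 163.58]. Speed limits (degrees/s): [159.86, 159.86, 180, 180, 180, 180].

### API

Orientations are given as a 3x3 rotation matrix whose columns are the frame's x, y, z axes.
In Python, from rig import * gives the robot as it stands.
- The arm moves only by the tool play_rows, never from a script. Its argument "commands" is a list of rows, each a list of 2 entries, a list of its own where there are three numbers: the shift along the world's x, y, z in m, then the turn, a rotation vector about the world's x, y, z in rad. A call has 1 to 10 rows; each row is the pose to reach, as a shift and turn from the pose commanded when the call began; what a row does not reach only later rows make up. A row lasts 1/8 s, in which the tool goes at most 62.5 mm and 10.7 degrees, less where a joint would pass 70% of its speed; a pose out of reach is approached as far as the arm can. A call with a gripper value outside its range is refused whole. "gripper" is the finger opening in m, from 0 to 0.087, set as the call begins (left out, the last holds). The fingers move at their own pace and stop on an object; the grip force is fixed at half the most. Time passes only in rows, so rows that repeat a pose let the fingers close. It gives the time, the measured TCP pose, the force and the opening at its end, in the units of the state.
- read_state(): the state, without advancing time (a new reading comes with each control period).
- capture(name): name is "scene" or "top" or "wrist"; returns a dict with "frame" (420x560x3 uint8, red, green, blue), "depth" (420x560 float32, m along the optical axis (not along the pixel's ray), 0 where there is no reading), "mtx" (3x3 intrinsics, pixels), "cam_to_world" (4x4, takes a point from camera to world coordinates); the wrist camera has in their place "hand_eye" (4x4, takes a point from camera to tool coordinates, whose origin is the TCP and whose axes are the tool frame's). Camera axes: x right, y down, z forward; pixel columns grow to the right and rows downward; lengths in m; the calibration is good to about 2 mm. A picture is of the moment at which its call begins: read the wrist's pose just before it.
- hand_in(): hands the job in, once; it reports no verdict.
The state is a dict: "time_s": time; "joint_positions": joint angles; "qvel": joint speeds; "tau": joint torques, N m; "position": TCP position; "tcp_rot": TCP orientation; "force": force on the tool from outside, world axes, zero at the start; "moment": the same for the moment, N m; "opening": opening from 0.0 (shut) to 1.0 (fully open).
Only numpy, scipy, OpenCV 4.12 (cv2) and the standard library are available. Lean on these libraries where they do the work, as an engineer would, in place of code of your own. Each camera call takes 0.05 s, during which the arm holds its last target. There are 200 camera calls.

### The job

Two small turned wooden bun feet lie in the long trough of the plywood caddy. Pick up the aluminium scoop by its wooden handle, scoop up both feet in one load and tip them out into the caddy's short empty bay beyond the trough. Never touch the feet with the gripper or arm, and finish by laying the scoop down flat on the bench, right way up, and letting go.

Things in the scene. Friction and masses are not known exactly. Their poses are not given: they have to be found in the camera images.
- scoop: Loose flat aluminium scoop, 160 g. Origin: centre of pan underside, z up, +x out of the open mouth. Pan 105 x 110 wide (lip at x=+52), floor 2, sides and back 32 high, 3 thick. Dark wood handle, a level bar over the back: x -115 to -25 (centre -70), 22 wide in y, z 60 to 86, on a post at x=-56; grip it across y from above. Sizes in mm.
- caddy: Plywood tray fixed on the bench, 364 (x) x 156 mm. Origin: centre of underside, +x from trough to bay. Floor z=10, walls 8 thick, tops z=45. Trough x -174 to 43, y -70 to 70; its +x end board (foot at x=43) leans back 20 deg, to x=56 on top: feet pushed against it by the scoop's lip ride up on to the lip. Short bay, empty at first: x 64 to 174, y -70 to 70.
- foot_a: Loose turned wooden bun foot (a flattened ball), 32 mm across the belly, 25 mm high, flat base 18 mm across, 12 g. Origin: its middle, 12.5 mm above the base; z its turning axis. Starts standing on the trough floor at caddy x -35 to 18 mm, 18 to 26 mm off the middle line on the -y side; it does not roll about.
- foot_b: Second bun foot, the same as foot_a, but 18 to 26 mm off the trough's middle line on the caddy's +y side.

How it is judged:
By the outcome, as a careful person would: the job done as asked, in the order asked, and still so for the second after the job is handed in, with the robot touching nothing.
It also fails if it takes over 58 s, if anything falls off the work surface, if the arm or the gripper's body presses on something with over 40 N, if the wrist force passes 120 N, or if a joint passes its speed limit or range.

## Working session

There is one attempt and no reset: what is moved stays moved. The work goes in short steps, Python scripts to look and compute and a tool call to move; the robot and the scene stay as the last step left them, time stands still between calls to the robot, and variables do not carry over. Pictures are saved under pics/ and viewed, about 8 in all and at most 12, crops included, and the job is handed in when it is done.

Besides the shell and the picture viewer there is one more tool, called after "Emit:" as name(argument=value, ...) on one line, values as JSON. play_rows: Moves the arm, as the interface text tells. Its arguments: {"type":"object","properties":{"commands":{"type":"array"},"gripper":{"type":"number"}},"required":["commands"]}

```bash
mkdir -p pics; ls; cat > h.py <<'E'
from rig import *
import numpy as np, cv2
def snap(n,f):
    s=read_state(); c=capture(n)
    if 'hand_eye' in c:
        T=np.eye(4);T[:3,:3]=np.array(s['tcp_rot']);T[:3,3]=s['position'];c['cam_to_world']=T@np.array(c['hand_eye'])
    cv2.imwrite('pics/'+f+'.png',c['frame'][:,:,::-1])
    np.savez('pics/'+f+'.npz',**{k:np.array(v) for k,v in c.items()})
    return c
def pts(c):
    d=c['depth'];v,u=np.mgrid[:d.shape[0],:d.shape[1]];K=c['mtx']
    P=np.stack([(u-K[0,2])*d/K[0,0],(v-K[1,2])*d/K[1,1],d],-1)
    M=np.array(c['cam_to_world']);return P@M[:3,:3].T+M[:3,3]
E
python3 - <<'E'
from h import *
for n in('top','scene'):
    c=snap(n,n+'0');print(n,c['cam_to_world'].round(3).tolist(),c['mtx'].tolist())
print(read_state())
E
```

```text
pics
top [[0.062, -0.975, 0.214, 0.43], [-0.998, -0.059, 0.018, 0.112], [-0.004, -0.214, -0.977, 0.671], [0.0, 0.0, 0.0, 1.0]] [[384.4058862809166, 0.0, 278.5518528272281], [0.0, 384.4058862809166, 204.95936111750248], [0.0, 0.0, 1.0]]
scene [[0.466, 0.498, -0.732, 1.058], [0.885, -0.261, 0.386, -0.145], [0.001, -0.827, -0.562, 0.459], [0.0, 0.0, 0.0, 1.0]] [[411.8953543391485, 0.0, 279.0858111805635], [0.0, 411.8953543391485, 208.9428282295713], [0.0, 0.0, 1.0]]
{'time_s': 0.1, 'joint_positions': array([-7.49712310e+01,  3.02753960e+01,  8.21498155e+01, -7.51484503e-04,
        6.76900751e+01, -1.02255857e+01]), 'qvel': array([-0.0453499 , -0.05836195, -0.10494437, -0.00300105,  0.09295355,
        0.05950637]), 'tau': array([ 5.40137753e-04, -4.40983343e+01, -1.77151448e+01,  6.35826308e-02,
        5.34126058e-02, -4.54078452e-05]), 'position': array([ 0.26652481, -0.56463424,  0.24664633]), 'tcp_rot': array([[ 4.26641466e-01, -5.33472720e-04,  9.04420685e-01],
       [-9.04418669e-01,  1.94016126e-03,  4.26641660e-01],
       [-1.98232366e-03, -9.99997976e-01,  3.45270558e-04]]), 'force': array([-0.29288773,  0.01962892, -0.60596436]), 'moment': array([-0.02576101, -0.01612651,  0.0382416 ]), 'opening': 1.0014588401970805}
```

View pics/top0.png

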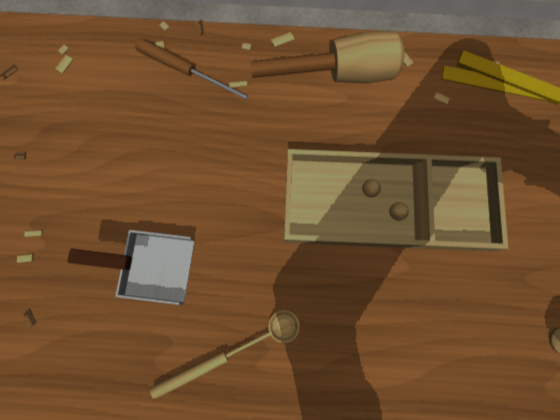

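View pics/scene0.png

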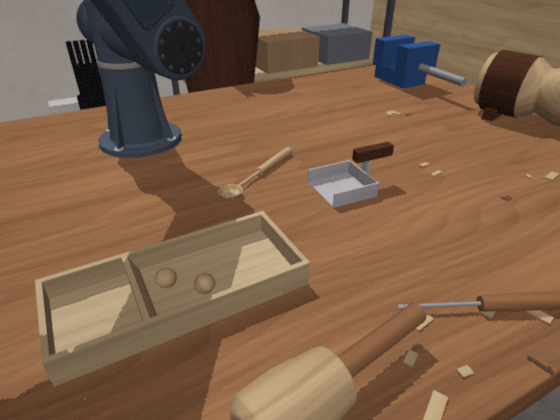

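Top view: the caddy spans (285–506, 150–248), with the feet at (372,187) and (399,211) and the bay on the right. The scoop pan is at (158,267), its handle pointing left and its mouth right, so it is already roughly aligned with the caddy.

```bash
cat > m.py <<'E'
from h import *
c=dict(np.load('pics/top0.npz'));P=pts(c)
def reg(u0,u1,v0,v1,z0,z1):
    Q=P[v0:v1,u0:u1].reshape(-1,3);return Q[(Q[:,2]>z0)&(Q[:,2]<z1)]
def rect(Q):
    r=cv2.minAreaRect((Q[:,:2]*1000).astype(np.float32));return r
Q=reg(275,520,140,260,.039,.055);print('caddy',rect(Q),np.median(Q[:,2]))
for n,b in(('f1',(358,386,173,201)),('f2',(385,414,198,225))):
    Q=reg(*b,.024,.05);print(n,rect(Q),Q.mean(0),len(Q))
Q=reg(105,205,222,312,.024,.04);print('scoop rim',rect(Q),np.median(Q[:,2]),len(Q))
Q=reg(55,150,235,285,.07,.1);print('handle',rect(Q),np.median(Q[:,2]),len(Q))
Q=reg(150,180,245,290,-.02,.02);print('pan z',np.median(Q[:,2]));Q=reg(220,270,150,250,-.02,.02);print('bench',np.median(Q[:,2]))
Q=reg(300,340,180,220,-.02,.03);print('trough floor',np.median(Q[:,2]))
E
python3 m.py
```

```text
caddy ((592.9354248046875, -69.8792724609375), (157.0704345703125, 365.2516174316406), 1.0961060523986816) 0.04446671060633123
f1 ((612.2221069335938, -34.96430206298828), (30.886253356933594, 28.150924682617188), 55.507293701171875) [ 0.61100173 -0.03399291  0.03160427] 245
f2 ((573.7562255859375, -81.6877670288086), (30.45903778076172, 29.389829635620117), 67.07030487060547) [ 0.57290591 -0.08060949  0.03150144] 258
scoop rim ((455.0849609375, 323.67694091796875), (106.37325286865234, 110.16254425048828), 86.71482849121094) 0.031098343212163204 455
handle ((458.90362548828125, 392.898681640625), (90.4630126953125, 21.93054962158203), 86.73452758789062) 0.08535980347616284 900
pan z 0.0016297343832242794
bench -0.0002490402656079027
trough floor 0.009755598450140512
```

Emit:
play_rows(commands=[[[0.05, 0.06, 0], [0, 0, 0.1]], [[0.09, 0.12, 0], [0, 0, 0.2]], [[0.12, 0.18, 0], [0, 0, 0.3]], [[0.15, 0.24, 0], [0, 0, 0.4]], [[0.17, 0.3, 0], [0, 0, 0.5]], [[0.19, 0.36, 0], [0, 0, 0.6]], [[0.2, 0.42, 0], [0, 0, 0.7]], [[0.2, 0.48, 0], [0, 0, 0.8]], [[0.2, 0.54, 0], [0, 0, 0.9]], [[0.2, 0.6, 0], [0, 0, 1.0]]])

```text
time_s: 1.35
position: [0.4663, 0.0116, 0.2474]
tcp_rot: [[0.992, 0.0, 0.127], [-0.127, 0.0, 0.992], [0.0, -1.0, 0.0]]
force: [1.2, -0.2, -0.5]
opening: 0.996
```

Emit:
play_rows(commands=[[[0, 0.06, 0], [0, 0, 0.05]], [[-0.0, 0.12, 0], [0, 0, 0.073]], [[0, 0.18, 0], [0, 0, 0.073]], [[0, 0.24, 0], [0, 0, 0.073]], [[-0.009, 0.3, -0.03], [0, 0, 0.073]], [[-0.009, 0.346, -0.07], [0, 0, 0.073]], [[-0.009, 0.346, -0.09], [0, 0, 0.073]], [[-0.009, 0.346, -0.09], [0, 0, 0.073]], [[-0.009, 0.346, -0.09], [0, 0, 0.073]]])

```text
time_s: 2.48
position: [0.4579, 0.3554, 0.1582]
tcp_rot: [[0.998, 0.001, 0.058], [-0.058, 0.0, 0.998], [0.001, -1.0, 0.0]]
force: [0.1, 0.3, 0.4]
opening: 1.005
```

```bash
python3 - <<'E'
from h import *
c=snap('wrist','w1');s=read_state();print(s['time_s'],s['position'],s['tcp_rot'].round(4),s['joint_positions'].round(1),s['force'])
P=pts(c)
Q=P.reshape(-1,3)
Q=Q[(Q[:,2]>.078)&(Q[:,2]<.095)&(np.abs(Q[:,0]-.458)<.05)&(np.abs(Q[:,1]-.39)<.07)]
print(len(Q), cv2.minAreaRect((Q[:,:2]*1000).astype(np.float32)),np.median(Q[:,2]))
E
```

```text
2.525 [0.45827554 0.35534558 0.15862313] [[ 9.983e-01  1.600e-03  5.800e-02]
 [-5.800e-02  8.000e-04  9.983e-01]
 [ 1.600e-03 -1.000e+00  9.000e-04]] [26.8 33.4 93.4 -0.  53.1 30.1] [-0.51289822  0.00347106  0.36523737]
3522 ((457.3804626464844, 392.1279296875), (89.32066345214844, 21.981578826904297), 86.66271209716797) 0.0852521946995093
```

View pics/w1.png

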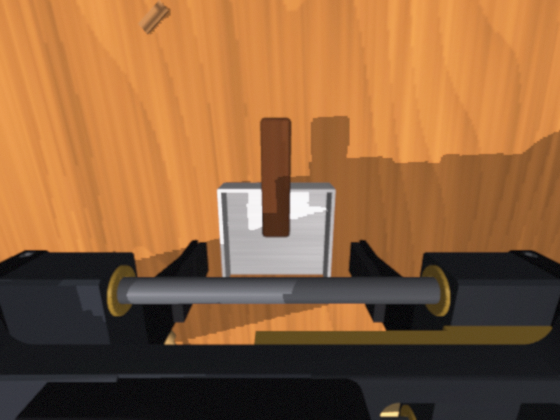

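The handle is straight ahead between the fingers, its centre at pixel (276,178), and the wrist and top measurements agree within 2 mm. Next: descend and grip.

Emit:
play_rows(commands=[[[-0.001, 0.015, -0.02], [0, 0, 0]], [[-0.001, 0.0255, -0.045], [0, 0, 0]], [[-0.001, 0.0255, -0.07], [0, 0, 0]], [[-0.001, 0.0255, -0.079], [0, 0, 0]], [[-0.001, 0.0255, -0.079], [0, 0, 0]], [[-0.001, 0.0255, -0.079], [0, 0, 0]]])

```text
time_s: 3.28
position: [0.4574, 0.3813, 0.0799]
tcp_rot: [[0.998, 0.002, 0.057], [-0.057, 0.001, 0.998], [0.002, -1.0, 0.001]]
force: [0.3, 0.6, 0.8]
opening: 1.001
```

Emit:
play_rows(commands=[[[0, 0, 0], [0, 0, 0]], [[0, 0, 0], [0, 0, 0]], [[0, 0, 0], [0, 0, 0]], [[0, 0, 0], [0, 0, 0]], [[0, 0, 0], [0, 0, 0]], [[0, 0, 0], [0, 0, 0]], [[0, 0, 0], [0, 0, 0]], [[0, 0, 0], [0, 0, 0]]], gripper=0.0)

```text
time_s: 4.28
position: [0.4566, 0.3812, 0.0785]
tcp_rot: [[0.998, 0.0, 0.057], [-0.057, 0.0, 0.998], [0.0, -1.0, 0.0]]
force: [0.9, -0.6, -0.3]
opening: 0.253
```

Emit:
play_rows(commands=[[[0, 0, 0.03], [0, 0, 0]], [[0, 0, 0.07], [0, 0, 0]], [[0.01, -0.02, 0.09], [0, 0, 0.02]], [[0.035, -0.065, 0.09], [0, 0, 0.04]], [[0.06, -0.11, 0.09], [0, 0, 0.06]], [[0.085, -0.16, 0.09], [0, 0, 0.076]], [[0.11, -0.21, 0.09], [0, 0, 0.076]], [[0.125, -0.255, 0.09], [0, 0, 0.076]], [[0.133, -0.281, 0.09], [0, 0, 0.076]], [[0.133, -0.281, 0.09], [0, 0, 0.076]]])

```text
time_s: 5.52
position: [0.5899, 0.098, 0.1681]
tcp_rot: [[1.0, -0.001, -0.015], [0.015, -0.0, 1.0], [-0.001, -1.0, -0.0]]
force: [0.0, 0.8, -1.7]
opening: 0.252
```

Emit:
play_rows(commands=[[[0, 0, 0], [0, 0, 0]], [[0, 0, 0], [0, 0, 0]]])

```text
time_s: 5.78
position: [0.5887, 0.1014, 0.1684]
tcp_rot: [[1.0, -0.001, -0.021], [0.021, 0.0, 1.0], [-0.001, -1.0, 0.0]]
force: [-0.0, -1.0, -2.0]
opening: 0.249
```

```bash
cat > sc.py <<'E'
# scoop pose relative to TCP by the top camera, in the caddy frame
from h import *
import sys
C=np.array([.5929,-.0699]);a=np.radians(-88.9);X=np.array([np.cos(a),np.sin(a)]);Y=np.array([-X[1],X[0]])
def cad(Q): return np.column_stack([(Q[:,:2]-C)@X,(Q[:,:2]-C)@Y,Q[:,2]])*1000
if __name__=='__main__':
    c=snap('top',sys.argv[1]);s=read_state()
    print('tcp cad',cad(s['position'][None]).round(1),'t',s['time_s'],s['joint_positions'].round(1),s['force'].round(1))
    Q=cad(pts(c).reshape(-1,3))
E
python3 sc.py top1; python3 - <<'E'
from h import *
c=snap('wrist','w2')
E
```

```text
tcp cad [[-171.4   -0.7  168.5]] t 5.825 [-0.9 33.8 90.3  0.  55.9 -2.1] [-0.1  0.4 -1.2]
```

View pics/top1.png

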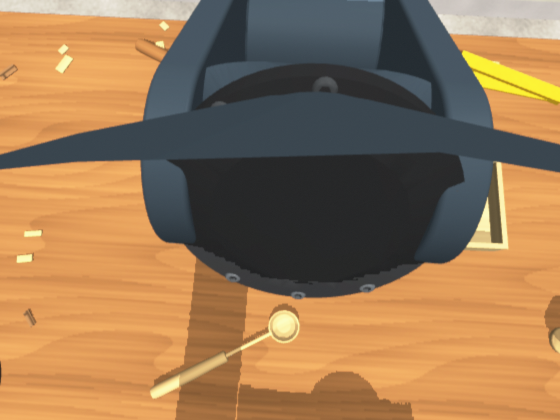

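The arm blocks the top camera here, so I'll use the scene camera.

```bash
python3 - <<'E'
from sc import *
c=snap('scene','s2')
w=np.load('pics/w2.npz')
P=cad(pts(c).reshape(-1,3)).reshape(420,560,3);np.save('pics/s2P.npy',P)
m=(P[...,2]>80)&(P[...,2]<130)&(P[...,0]<-20)&(P[...,0]>-200)&(abs(P[...,1])<70)
Q=P[m];print(len(Q))
for x in range(-170,-45,10):
    q=Q[(Q[:,0]>=x)&(Q[:,0]<x+10)]
    if len(q): print(x,len(q),q[:,1].min().round(1),q[:,1].max().round(1),q[:,2].min().round(1),q[:,2].max().round(1))
print(Q[:,0].max())
P=cad(pts(w).reshape(-1,3));q=P[(P[:,2]>60)&(P[:,2]<130)&(P[:,0]<0)&(P[:,0]>-180)&(abs(P[:,1])<70)];print(len(q),q.min(0),q.max(0))
E
```

```text
4697
-170 665 -56.0 55.2 91.1 129.9
-160 354 -56.0 55.3 90.6 124.4
-150 376 -56.0 55.6 90.5 123.9
-140 378 -54.6 55.6 89.9 123.8
-130 385 -55.9 55.7 90.6 123.1
-120 387 -55.0 56.1 90.2 123.4
-110 403 -56.4 55.9 90.3 123.1
-100 407 -56.0 55.8 90.5 123.5
-90 411 -56.0 55.9 90.9 124.2
-80 439 -55.7 55.9 90.7 123.7
-70 481 -56.1 56.0 89.8 123.1
-60.83045201338559
2128 [-166.30289109  -56.73978566   88.20651856] [-74.05517525  53.70251347 123.0337791 ]
```

View pics/s2.png

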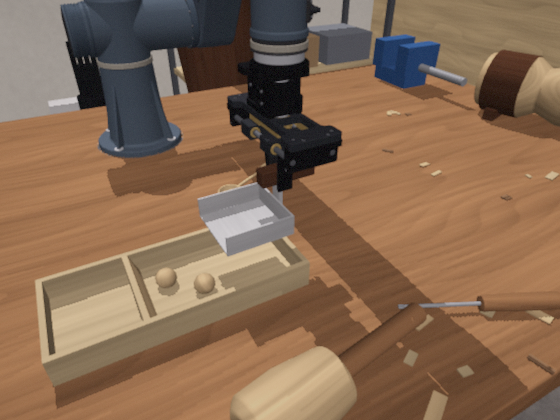

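Scene view: the scoop is level and centred over the trough (y ±56 mm, lip at caddy x −61 mm), with the feet clear ahead of it at (166,277) and (204,283). Lowering it now.

Emit:
play_rows(commands=[[[0, 0, -0.025], [0, 0, 0]], [[0, 0, -0.05], [0.01, 0, 0]], [[0, 0, -0.065], [0.02, 0, 0]], [[0, 0, -0.073], [0.02, 0, 0]], [[0, 0, -0.076], [0.02, 0, 0]], [[0, 0, -0.077], [0.02, 0, 0]], [[0, 0, -0.077], [0.02, 0, 0]]])

```text
time_s: 6.8
position: [0.5899, 0.1002, 0.0921]
tcp_rot: [[1.0, 0.001, -0.019], [0.019, 0.02, 1.0], [0.002, -1.0, 0.02]]
force: [-0.9, 0.6, -1.0]
opening: 0.249
```

Emit:
play_rows(commands=[[[0, 0, -0.0005], [0, 0, 0]], [[0, 0, -0.001], [0, 0, 0]], [[0, 0, -0.001], [0, 0, 0]]])

```text
time_s: 7.18
position: [0.5896, 0.1001, 0.0907]
tcp_rot: [[1.0, 0.0, -0.019], [0.019, 0.02, 1.0], [0.001, -1.0, 0.02]]
force: [0.3, -0.3, -1.2]
opening: 0.248
```

Emit:
play_rows(commands=[[[0, 0, -0.0005], [0, 0, 0]], [[0, 0, -0.001], [0, 0, 0]], [[0, 0, -0.001], [0, 0, 0]], [[0, 0, -0.001], [0, 0, 0]]])

```text
time_s: 7.68
position: [0.5897, 0.1004, 0.0898]
tcp_rot: [[1.0, 0.001, -0.019], [0.019, 0.02, 1.0], [0.001, -1.0, 0.02]]
force: [-0.5, 2.5, 1.9]
opening: 0.249
```

```bash
python3 - <<'E'
from sc import *
s=read_state();print(s['time_s'],s['force'],s['moment'],s['position'])
c=snap('scene','s3')
P=cad(pts(c).reshape(-1,3)).reshape(420,560,3)
M=lambda z0,z1,x0,x1:(P[...,2]>z0)&(P[...,2]<z1)&(P[...,0]<x1)&(P[...,0]>x0)&(abs(P[...,1])<56)
Q=P[M(5,60,-175,-50)]
for x in range(-170,-50,12):
    q=Q[(Q[:,0]>=x)&(Q[:,0]<x+12)&(abs(Q[:,1])<50)]
    if len(q): print(x,len(q),np.percentile(q[:,2],[2,50,98]).round(1))
Q=P[(P[...,2]>35)&(P[...,2]<41)&(P[...,0]<-50)&(P[...,0]>-160)&(abs(P[...,1])<62)];print(Q.min(0),Q.max(0))
E
```

```text
7.675 [-0.49038232  2.45962301  1.88439547] [ 0.19617535 -0.01720819 -0.01232113] [0.58967492 0.10039033 0.08984535]
-170 515 [13.2 30.6 55.1]
-158 205 [12.4 14.  15.4]
-146 203 [12.2 13.6 15.2]
-134 210 [11.9 13.5 15.2]
-122 215 [11.7 13.5 15.1]
-110 222 [11.8 13.4 15.1]
-98 220 [11.4 13.  14.4]
-86 229 [11.7 13.  14.4]
-74 268 [11.1 12.8 14.4]
-62 271 [ 9.3 10.9 13.5]
[-159.31900484  -55.88949934   35.02250456] [-60.98590032  56.51696465  40.99280007]
```

In light contact with the floor. Pushing along the trough.

Emit:
play_rows(commands=[[[0.0001, -0.005, 0], [0, 0, 0]], [[0.0002, -0.01, 0], [0, 0, 0]], [[0.0003, -0.015, 0], [0, 0, 0]], [[0.0004, -0.02, 0], [0, 0, 0]], [[0.0005, -0.025, 0], [0, 0, 0]], [[0.0006, -0.03, 0], [0, 0, 0]], [[0.0007, -0.035, 0], [0, 0, 0]], [[0.0008, -0.04, 0], [0, 0, 0]], [[0.0009, -0.045, 0], [0, 0, 0]], [[0.001, -0.05, 0], [0, 0, 0]]])

```text
time_s: 8.98
position: [0.5904, 0.0498, 0.0895]
tcp_rot: [[1.0, -0.0, -0.019], [0.019, 0.02, 1.0], [0.0, -1.0, 0.02]]
force: [-0.7, 2.5, 3.6]
opening: 0.25
```

Emit:
play_rows(commands=[[[0.0001, -0.004, 0], [0, 0, 0]], [[0.0002, -0.008, 0], [0, 0, 0]], [[0.0002, -0.012, 0], [0, 0, 0]], [[0.0003, -0.016, 0], [0, 0, 0]], [[0.0004, -0.019, 0], [0, 0, 0]], [[0.0004, -0.022, 0], [0, 0, 0]], [[0.0005, -0.025, 0], [0, 0, 0]], [[0.0005, -0.028, 0], [0, 0, 0]], [[0.0006, -0.03, 0], [0, 0, 0]], [[0.0006, -0.03, 0], [0, 0, 0]]])

```text
time_s: 10.22
position: [0.5911, 0.0199, 0.0896]
tcp_rot: [[1.0, 0.0, -0.019], [0.019, 0.02, 1.0], [0.0, -1.0, 0.02]]
force: [-0.8, 2.0, 2.9]
opening: 0.252
```

```bash
cat > lk.py <<'E'
from sc import *
s=read_state();n=sys.argv[1];print(s['time_s'],s['force'].round(1),cad(s['position'][None]).round(1))
c=snap('scene',n)
P=cad(pts(c).reshape(-1,3)).reshape(420,560,3);np.save('pics/P.npy',P)
r=[int(v) for v in sys.argv[2:6]]
cv2.imwrite('pics/%s.png'%n,cv2.resize(c['frame'][r[2]:r[3],r[0]:r[1],::-1],None,fx=3,fy=3,interpolation=cv2.INTER_CUBIC))
E
python3 lk.py s4 60 310 170 350
```

```text
10.225 [-0.8  2.   2.9] [[-89.8  -0.1  89.6]]
```

View pics/s4.png

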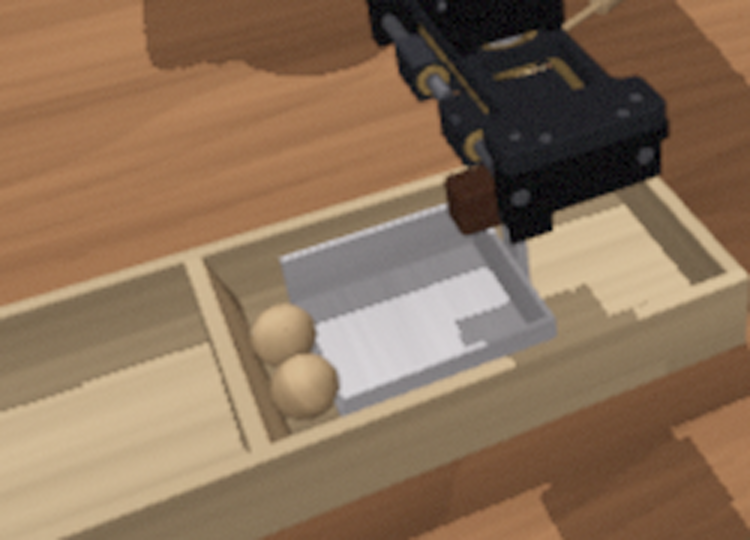

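Both feet stand side by side against the leaning board, just ahead of the lip. Pushing on slowly.

Emit:
play_rows(commands=[[[0, -0.002, 0], [0, 0, 0]], [[0.0001, -0.004, 0], [0, 0, 0]], [[0.0001, -0.006, 0], [0, 0, 0]], [[0.0002, -0.008, 0], [0, 0, 0]], [[0.0002, -0.01, 0], [0, 0, 0]], [[0.0002, -0.012, 0], [0, 0, 0]], [[0.0003, -0.014, 0], [0, 0, 0]], [[0.0003, -0.016, 0], [0, 0, 0]], [[0.0003, -0.018, 0], [0, 0, 0]], [[0.0003, -0.018, 0], [0, 0, 0]]])

```text
time_s: 11.52
position: [0.5914, 0.0018, 0.0895]
tcp_rot: [[1.0, -0.0, -0.019], [0.019, 0.02, 1.0], [0.0, -1.0, 0.02]]
force: [-0.3, 2.6, 2.5]
opening: 0.251
```

```bash
python3 lk.py s5 60 310 170 350; python3 - <<'E'
import numpy as np
P=np.load('pics/P.npy').reshape(-1,3)
Q=P[(P[:,2]>33)&(P[:,2]<60)&(P[:,0]<55)&(P[:,0]>-40)&(abs(P[:,1])<50)]
print(len(Q),np.c_[Q.min(0),np.median(Q,0),Q.max(0)].round(1))
Q=P[(P[:,2]>36)&(P[:,2]<44)&(P[:,0]<43)&(P[:,0]>-80)&(abs(abs(P[:,1])-54)<4)];print('rim max x',np.percentile(Q[:,0],99.5))
E
```

```text
11.525 [-0.3  2.6  2.5] [[-71.7  -0.2  89.5]]
537 [[ 18.3  35.2  55. ]
 [-50.    9.6  49.6]
 [ 33.   37.4  45.5]]
rim max x 37.30439293580222
```

View pics/s5.png

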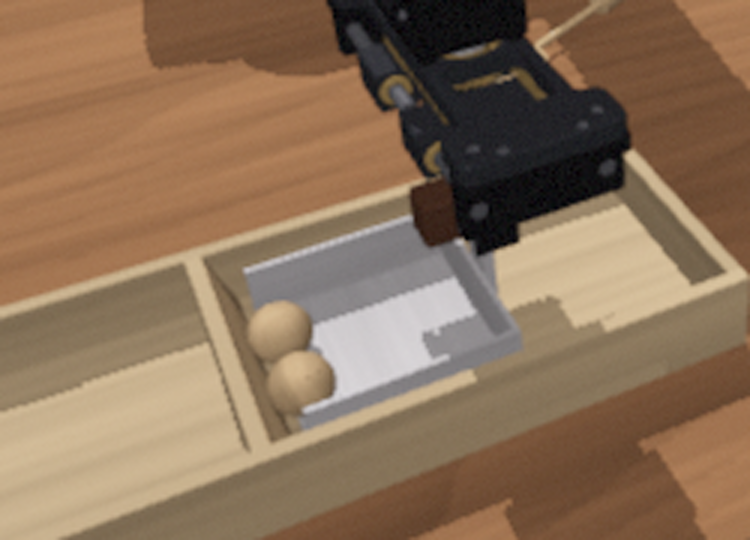

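Both feet are now riding up on the lip, which is at x≈37. Pushing the last few mm.

Emit:
play_rows(commands=[[[0, -0.001, 0], [0, 0, 0]], [[0, -0.002, 0], [0, 0, 0]], [[0.0001, -0.003, 0], [0, 0, 0]], [[0.0001, -0.004, 0], [0, 0, 0]], [[0.0001, -0.005, 0], [0, 0, 0]], [[0.0001, -0.0055, 0], [0, 0, 0]], [[0.0001, -0.0055, 0], [0, 0, 0]]])

```text
time_s: 12.45
position: [0.5915, -0.0033, 0.0896]
tcp_rot: [[1.0, 0.0, -0.019], [0.019, 0.02, 1.0], [0.0, -1.0, 0.02]]
force: [0.3, 3.2, 3.2]
opening: 0.252
```

Now tilting the mouth up with the back near the floor, so the lip rises along the board.

Emit:
play_rows(commands=[[[0, 0.0028, 0.001], [-0.036, -0.001, 0]], [[-0.0001, 0.0056, 0.0018], [-0.072, -0.0014, 0]], [[-0.0001, 0.0075, 0.002], [-0.1, -0.002, 0]], [[-0.0002, 0.0093, 0.002], [-0.125, -0.0024, 0]], [[-0.0002, 0.011, 0.0018], [-0.15, -0.003, 0]], [[-0.0002, 0.0126, 0.0015], [-0.177, -0.0034, 0]], [[-0.0003, 0.0141, 0.001], [-0.204, -0.004, 0]], [[-0.0003, 0.0156, 0.001], [-0.23, -0.0044, 0]], [[-0.0003, 0.0156, 0.001], [-0.23, -0.0044, 0]]])

```text
time_s: 13.58
position: [0.5905, 0.0123, 0.0895]
tcp_rot: [[1.0, 0.003, -0.02], [0.02, -0.208, 0.978], [-0.002, -0.978, -0.208]]
force: [-0.5, -0.6, -2.3]
opening: 0.245
```

```bash
python3 lk.py s6 60 310 170 350
```

```text
13.575 [-0.5 -0.6 -2.3] [[-82.2  -0.9  89.5]]
```

View pics/s6.png

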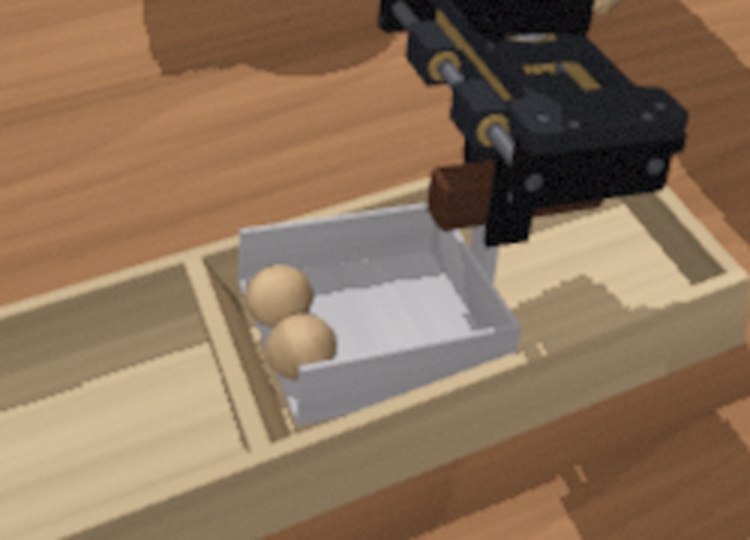

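Both feet stand on the pan just inside the lip. I'll tilt further, back off the board and lift.

Emit:
play_rows(commands=[[[0, 0.003, 0.003], [-0.02, 0, 0]], [[-0.0001, 0.006, 0.007], [-0.05, -0.001, 0]], [[-0.0002, 0.01, 0.013], [-0.08, -0.0015, 0]], [[-0.0003, 0.014, 0.02], [-0.11, -0.002, 0]], [[-0.0004, 0.018, 0.028], [-0.14, -0.003, 0]], [[-0.0004, 0.02, 0.037], [-0.175, -0.003, 0]], [[-0.0004, 0.02, 0.046], [-0.175, -0.003, 0]], [[-0.0004, 0.02, 0.053], [-0.175, -0.003, 0]], [[-0.0004, 0.02, 0.058], [-0.175, -0.003, 0]], [[-0.0004, 0.02, 0.058], [-0.175, -0.003, 0]]])

```text
time_s: 14.88
position: [0.591, 0.0319, 0.1491]
tcp_rot: [[1.0, 0.008, -0.017], [0.019, -0.375, 0.927], [0.001, -0.927, -0.376]]
force: [0.3, -0.1, -2.5]
opening: 0.25
```

```bash
python3 lk.py s7 60 310 140 320;python3 -c "
from h import *;print(read_state()['joint_positions'].round(1))"
```

```text
14.875 [ 0.3 -0.1 -2.5] [[-1.018e+02  1.000e-01  1.491e+02]]
[  2.5  37.5  90.8 -27.1  55.5  17.8]
```

View pics/s7.png

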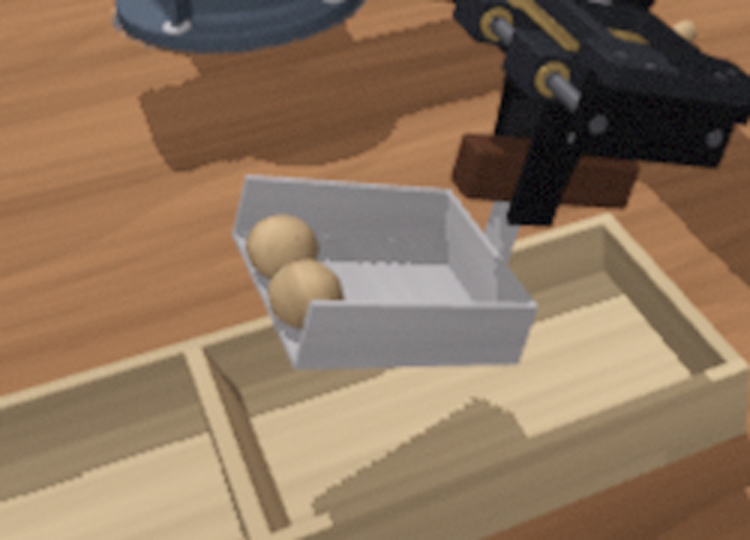

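The feet hold steady near the lip at a 22° tilt. Carrying the scoop forward over the bay and levelling it.

Emit:
play_rows(commands=[[[0, -0.004, 0], [0, 0, 0]], [[0.0003, -0.014, 0.001], [0, 0, 0]], [[0.0005, -0.026, 0.002], [0.04, 0.001, 0]], [[0.0007, -0.038, 0.003], [0.09, 0.002, 0]], [[0.001, -0.05, 0.004], [0.15, 0.003, 0]], [[0.0012, -0.062, 0.005], [0.21, 0.004, 0]], [[0.0014, -0.073, 0.005], [0.27, 0.005, 0]], [[0.0016, -0.081, 0.005], [0.32, 0.006, 0]], [[0.0016, -0.084, 0.005], [0.36, 0.007, 0]], [[0.0016, -0.084, 0.005], [0.384, 0.007, 0]]])

```text
time_s: 16.18
position: [0.5921, -0.0531, 0.1534]
tcp_rot: [[1.0, -0.0, -0.018], [0.018, -0.001, 1.0], [-0.0, -1.0, -0.001]]
force: [-0.9, -0.3, -2.6]
opening: 0.247
```

```bash
python3 lk.py s8 0 250 140 320;python3 -c "
from h import *;s=read_state();print(s['joint_positions'].round(1),s['tcp_rot'].round(3))"
```

```text
16.175 [-0.9 -0.3 -2.6] [[-16.8  -0.5 153.4]]
[-15.9  34.8  91.4  -0.   53.8 -16.9] [[ 1.    -0.    -0.018]
 [ 0.018 -0.     1.   ]
 [-0.    -1.    -0.   ]]
```

View pics/s8.png

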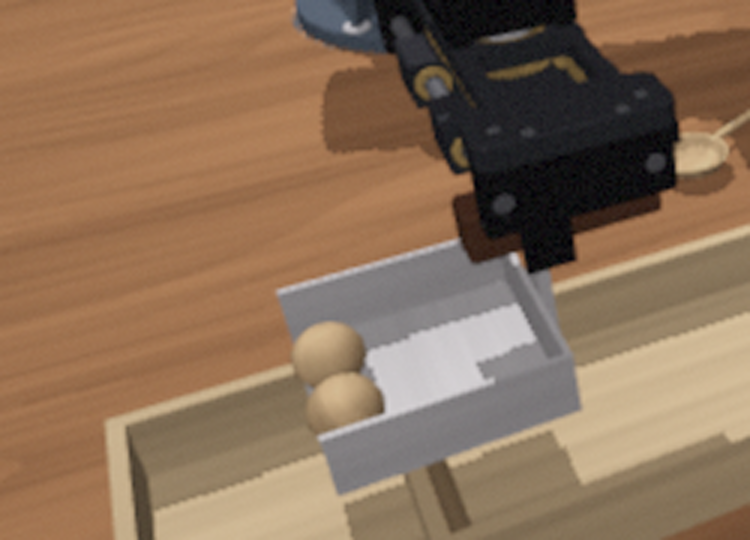

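Both feet are still on the pan and the lip is over the bay. Tipping about the lip now.

Emit:
play_rows(commands=[[[0.0001, -0.007, 0.001], [0.087, 0.0017, 0]], [[0.0003, -0.015, -0.0015], [0.175, 0.0033, 0]], [[0.0005, -0.024, -0.0035], [0.262, 0.005, 0]], [[0.0006, -0.0335, 0.0005], [0.349, 0.0066, 0]], [[0.0008, -0.0415, 0.0045], [0.419, 0.008, 0]], [[0.0009, -0.0475, 0.007], [0.471, 0.009, 0]], [[0.0011, -0.056, 0.01], [0.541, 0.0103, 0]], [[0.0012, -0.065, 0.0125], [0.611, 0.0116, 0]], [[0.0014, -0.076, 0.015], [0.698, 0.0133, 0]], [[0.0017, -0.088, 0.0165], [0.785, 0.015, 0]]])

```text
time_s: 17.48
position: [0.5941, -0.1402, 0.17]
tcp_rot: [[1.0, -0.014, -0.014], [0.02, 0.706, 0.708], [0.0, -0.708, 0.706]]
force: [0.0, -0.4, -2.3]
opening: 0.25
```

Emit:
play_rows(commands=[[[0.0002, -0.012, 0.002], [0.087, 0.0017, 0]], [[0.0005, -0.0235, 0.004], [0.175, 0.0033, 0]], [[0.0005, -0.0235, 0.004], [0.175, 0.0033, 0]], [[0.0005, -0.0235, 0.004], [0.175, 0.0033, 0]]])

```text
time_s: 17.98
position: [0.5945, -0.1626, 0.1739]
tcp_rot: [[1.0, -0.016, -0.011], [0.02, 0.818, 0.575], [-0.0, -0.575, 0.818]]
force: [0.1, 0.6, -1.4]
opening: 0.247
```

```bash
python3 lk.py s9 0 250 140 340;python3 -c "
from h import *;s=read_state();print(s['joint_positions'].round(1),s['tcp_rot'].round(3))"
```

```text
17.975 [ 0.1  0.6 -1.4] [[ 92.8  -0.2 173.9]]
[-42.1  50.   74.8  37.   97.6 -52.8] [[ 1.    -0.016 -0.012]
 [ 0.02   0.818  0.575]
 [ 0.    -0.575  0.818]]
```

View pics/s9.png

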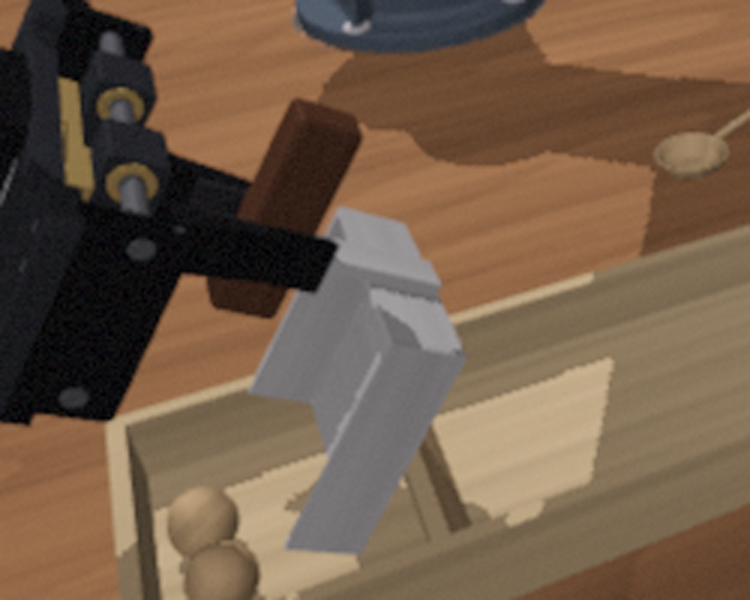

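Both feet are in the bay, at crop pixels (203,520) and (222,572), and the pan is empty. Lifting away, levelling and returning to the free spot on the bench.

Emit:
play_rows(commands=[[[0, 0, 0.015], [0, 0, 0]], [[0, 0, 0.04], [0, 0, 0]], [[0, 0, 0.065], [0, 0, 0]], [[0, 0.02, 0.08], [-0.15, -0.003, 0]], [[0, 0.05, 0.08], [-0.3, -0.006, 0]], [[0, 0.08, 0.08], [-0.45, -0.0085, 0]], [[0, 0.11, 0.08], [-0.6, -0.0115, 0]], [[0, 0.14, 0.08], [-0.75, -0.014, 0]], [[0, 0.17, 0.08], [-0.9, -0.017, 0]], [[0, 0.2, 0.08], [-0.96, -0.0183, 0]]])

```text
time_s: 19.27
position: [0.594, 0.0396, 0.257]
tcp_rot: [[1.0, 0.003, -0.02], [0.02, -0.002, 1.0], [0.003, -1.0, -0.002]]
force: [0.0, 1.1, -1.8]
opening: 0.254
```

Emit:
play_rows(commands=[[[0, 0.02, 0], [0, 0, 0]], [[-0.01, 0.06, 0], [0, 0, 0]], [[-0.03, 0.11, 0], [0, 0, 0]], [[-0.055, 0.16, 0], [0, 0, -0.02]], [[-0.08, 0.21, 0], [0, 0, -0.04]], [[-0.105, 0.26, -0.02], [0, 0, -0.06]], [[-0.125, 0.31, -0.05], [0, 0, -0.076]], [[-0.137, 0.344, -0.08], [0, 0, -0.076]], [[-0.137, 0.344, -0.11], [0, 0, -0.076]], [[-0.137, 0.344, -0.11], [0, 0, -0.076]]])

```text
time_s: 20.52
position: [0.4562, 0.3797, 0.1424]
tcp_rot: [[0.998, -0.005, 0.058], [-0.058, -0.003, 0.998], [-0.005, -1.0, -0.003]]
force: [0.3, -0.0, -2.1]
opening: 0.251
```

```bash
python3 - <<'E'
from sc import *
s=read_state();print(s['time_s'],s['position'].round(4),s['tcp_rot'].round(4).tolist(),s['force'].round(1))
c=snap('scene','s10');P=pts(c).reshape(-1,3)
t=s['position'];L=(P[:,:2]-t[:2]);a=np.radians(-93.3);x=L@[np.cos(a),np.sin(a)]*1000;y=L@[-np.sin(a),np.cos(a)]*1000;z=P[:,2]*1000
for x0 in range(0,115,10):
    m=(x>=x0)&(x<x0+10)&(abs(y)<58)&(z>12)&(z<t[2]*1000-25)
    if m.any(): print(x0,m.sum(),y[m].min().round(1),y[m].max().round(1),np.percentile(z[m],[1,50,99]).round(1))
E
```

```text
20.525 [0.4562 0.3797 0.1424] [[0.9983, -0.0052, 0.058], [-0.058, -0.0032, 0.9983], [-0.005, -1.0, -0.0035]] [ 0.3 -0.  -2.1]
0 468 -56.0 56.1 [ 65.8  87.9 115.9]
10 174 -55.8 56.0 [65.6 74.1 97.5]
20 169 -55.7 55.7 [65.8 74.6 97.3]
30 181 -56.6 56.1 [65.9 74.6 97.6]
40 178 -56.1 56.0 [65.4 74.8 97.1]
50 173 -56.5 55.5 [65.3 73.  97.1]
60 182 -55.5 55.9 [65.8 74.5 97.4]
70 182 -56.2 57.1 [65.4 74.9 97.6]
80 198 -55.8 56.9 [65.5 73.3 97.5]
90 224 -56.4 56.1 [65.6 70.9 96.9]
100 260 -57.6 56.3 [64.6 68.1 97.2]
110 22 -54.8 55.7 [65.7 68.7 93.5]
```

The scoop is level with its underside about 64 mm up. Lowering it.

Emit:
play_rows(commands=[[[0, 0, -0.015], [0, 0, 0]], [[0, 0, -0.035], [0, 0, 0]], [[0, 0, -0.05], [0, 0, 0]], [[0, 0, -0.058], [0, 0, 0]], [[0, 0, -0.061], [0, 0, 0]], [[0, 0, -0.062], [0, 0, 0]], [[0, 0, -0.063], [0, 0, 0]], [[0, 0, -0.063], [0, 0, 0]]])

```text
time_s: 21.58
position: [0.4577, 0.3809, 0.0814]
tcp_rot: [[0.998, 0.001, 0.057], [-0.057, -0.001, 0.998], [0.001, -1.0, -0.001]]
force: [-0.5, 0.0, -1.5]
opening: 0.249
```

Emit:
play_rows(commands=[[[0, 0, -0.0005], [0, 0, 0]], [[0, 0, -0.001], [0, 0, 0]], [[0, 0, -0.001], [0, 0, 0]]])

```text
time_s: 21.95
position: [0.4575, 0.3807, 0.08]
tcp_rot: [[0.998, 0.0, 0.057], [-0.057, -0.001, 0.998], [0.0, -1.0, -0.001]]
force: [0.2, 0.4, -1.6]
opening: 0.248
```

Emit:
play_rows(commands=[[[0, 0, -0.0005], [0, 0, 0]], [[0, 0, -0.001], [0, 0, 0]], [[0, 0, -0.0015], [0, 0, 0]], [[0, 0, -0.0015], [0, 0, 0]], [[0, 0, -0.0015], [0, 0, 0]]])

```text
time_s: 22.58
position: [0.4575, 0.3807, 0.0786]
tcp_rot: [[0.998, 0.0, 0.057], [-0.057, -0.001, 0.998], [0.0, -1.0, -0.001]]
force: [1.0, -0.2, -1.7]
opening: 0.249
```

Emit:
play_rows(commands=[[[0, 0, -0.0005], [0, 0, 0]], [[0, 0, -0.001], [0, 0, 0]], [[0, 0, -0.001], [0, 0, 0]], [[0, 0, -0.001], [0, 0, 0]]])

```text
time_s: 23.08
position: [0.4576, 0.3809, 0.0785]
tcp_rot: [[0.998, 0.001, 0.057], [-0.057, -0.001, 0.998], [0.001, -1.0, -0.001]]
force: [-1.2, 0.1, 5.1]
opening: 0.253
```

Contact with the bench (about 7 N). Opening, waiting, then lifting straight up and away.

Emit:
play_rows(commands=[[[0, 0, 0], [0, 0, 0]], [[0, 0, 0], [0, 0, 0]], [[0, 0, 0], [0, 0, 0]], [[0, 0, 0], [0, 0, 0]], [[0, 0, 0], [0, 0, 0]], [[0, 0, 0], [0, 0, 0]], [[0, 0, 0], [0, 0, 0]], [[0, 0, 0], [0, 0, 0]]], gripper=0.087)

```text
time_s: 24.08
position: [0.4576, 0.3807, 0.0776]
tcp_rot: [[0.998, 0.0, 0.057], [-0.057, -0.001, 0.998], [0.0, -1.0, -0.001]]
force: [-0.2, -0.3, 0.5]
opening: 0.985
```

Emit:
play_rows(commands=[[[0, 0, 0.01], [0, 0, 0]], [[0, 0, 0.03], [0, 0, 0]], [[0, 0, 0.06], [0, 0, 0]], [[0, 0, 0.1], [0, 0, 0]], [[0, 0, 0.15], [0, 0, 0]], [[0, 0.05, 0.17], [0, 0, 0]], [[0, 0.11, 0.17], [0, 0, 0]], [[0, 0.16, 0.17], [0, 0, 0]], [[0, 0.17, 0.17], [0, 0, 0]], [[0, 0.17, 0.17], [0, 0, 0]]])

```text
time_s: 25.32
position: [0.4571, 0.5506, 0.2474]
tcp_rot: [[0.998, -0.0, 0.056], [-0.056, -0.002, 0.998], [0.0, -1.0, -0.002]]
force: [-0.1, -0.7, 0.4]
opening: 0.996
```

```bash
python3 - <<'E'
from sc import *
s=read_state();print(s['time_s'],s['position'].round(3),s['opening'],s['force'].round(1))
c=snap('top','top2')
P=cad(pts(c).reshape(-1,3));Q=P[(P[:,2]>26)&(P[:,2]<60)&(P[:,0]>72)&(P[:,0]<166)&(abs(P[:,1])<62)];print('bay objs',len(Q),Q.min(0),Q.max(0))
Q=P[(P[:,2]>20)&(P[:,0]>-165)&(P[:,0]<35)&(abs(P[:,1])<62)];print('trough objs',len(Q))
c=snap('scene','fin');P=pts(c).reshape(-1,3)
Q=P[(abs(P[:,0]-.455)<.06)&(abs(P[:,1]-.323)<.06)&(P[:,2]>.028)&(P[:,2]<.05)];print('rim z',np.percentile(Q[:,2],[5,50,95]),cv2.minAreaRect((Q[:,:2]*1000).astype(np.float32)))
E
```

```text
25.325 [0.457 0.551 0.247] 0.9955717833586667 [-0.1 -0.7  0.4]
bay objs 499 [117.79519647 -29.57736034  26.0346775 ] [146.76480296  39.7721175   38.25995581]
trough objs 0
rim z [0.02842577 0.03191342 0.04472175] ((454.56024169921875, 326.54278564453125), (112.97047424316406, 113.97319030761719), 86.8989486694336)
```

View pics/top2.png

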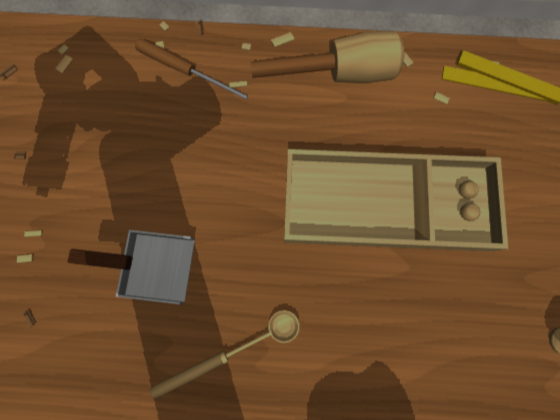

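Final view: both feet are in the bay at (469,190) and (471,212), the trough is empty, the scoop lies flat and upright at (158,267), and the gripper is clear of everything.

```bash
python3 -c "
from rig import *;print(hand_in())"
```

```text
the job is handed in; nothing more can be done
None
```

The job is done and handed in at about 25 s of the 58 s allowed. I gripped the scoop by its handle and pushed both feet up onto the lip against the leaning board. I lifted them in one load and tipped them into the short bay. I then laid the scoop flat and right way up where it had started, and let go.

**Last checks:** the top camera shows both feet in the bay (about x 118–147 mm in the caddy frame) and nothing left in the trough. The scoop's rim is level at a median height of about 32 mm, as it should be when lying flat. The gripper is open and well clear, and the wrist force readings stayed within a few newtons at every point I checked.

**Mismatches:** two arm moves came up short of their target, by about 25 mm in all, which I corrected. The handle position differed by about 1.5 mm between the top and wrist cameras. The last scoop outline measured about 113 × 114 mm against the true 105 × 110 mm, so its position there is only good to a few millimetres. No check failed.

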